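# Start the board test under the push-latch flap

### The arm

A 6-joint arm with a two-finger parallel gripper is mounted at the origin on a cart in front of the work surface, level with it; the furniture and walls round the work are solid. World frame = base frame: x ahead of the robot, y to its left, z up, the work surface at z = 0. Lengths are in m, angles in rad, forces in N, time in s.
With the tool pointing down it reaches from about 0.375 to 0.9 m from the base axis. Payload 3.1 kg.
Tool frame: the origin (TCP) lies at the centre of the arm's flange, where the gripper is bolted on; the fingertips stand 173 mm ahead of it and the grasp point (between the pads) lies 155 mm ahead of it; z points along the fingers, y is the line along which they close (so a half turn about z gives the same grasp; the last joint's range is limited). The gripper opens to 85 mm and grips with 20 to 120 N. Pads are 22 mm wide; open, the fingers measure 114 mm over their backs; the gripper's body (76 mm by 85 mm) begins 54 mm behind the grasp point. The pads swing forward as they close: fully open they stand 13 mm farther back than shut.
Start: joints at [1.056, 0.527, 1.433, -0, 1.181, -0.178], TCP at [0.206, 0.59, 0.405] pointing down, gripper open.
Joint ranges: [-3.08, 3.08], [-0.75, 2.2], [0.22, 2.44], [-1.43, 4.57], [0, 2.65], [-2.85, 2.85]. Speed limits (rad/s): [2.79, 2.79, 3.14, 3.14, 3.14, 3.14].

### API

Orientations are given as a unit quaternion [x, y, z, w].
In Python, from station import * gives the robot as it stands.
- The arm moves only by the shell command python3 -m jog 'ROWS' [OPENING] [FORCE]. ROWS is a JSON object of lists of equal length, an entry for each row: "linear": the shift along the world's x, y, z in mm, a list of three; "turn": the turn about the world's z in units of 5 degrees (1.0 is 5 degrees). A call has 1 to 12 rows; each row shifts and turns the commanded pose from where the row before left it; what a row does not reach is not made up. A row lasts 1/8 s, in which the tool goes at most 62.5 mm and 10.7 degrees, less where a joint would pass 70% of its speed; a pose out of reach is approached as far as the arm can. A call is refused whole if a number of a shift passes 62.5 or a number of a turn 1, either way. A call with a gripper value outside its range is refused whole. OPENING is the opening, from 0 (shut) to 1 (fully open), set as the call begins (- or left out, the last holds). The fingers move at their own pace and stop on an object; FORCE is the grip in N (left out, the last holds). Time passes only in rows, so rows that do not move let the fingers close. It gives the time, the measured TCP pose, the force, the opening and the grip force at its end, in the units of the state.
- sense(): the state, without advancing time (a new reading comes with each control period).
- snapshot(name): name is "side" or "top" or "wrist"; returns the picture (384x512x3 uint8, red, green, blue); there is no depth.
- get_calibration(name): a dict with "fx", "fy", "cx", "cy" (pixels), "dist_coeffs" ([k1, k2, p1, p2, k3] as OpenCV has them; the pictures are not rectified), "world_to_cam" (4x4, takes a point from world to camera coordinates). Camera axes: x right, y down, z forward; pixel columns grow to the right and rows downward; lengths in m; the calibration is good to about 2 mm. A picture is of the moment at which its call begins: read the wrist's pose just before it. get_calibration takes no time and is no camera call; for the wrist camera it gives the pose at the moment of the call.
- sign_off(): hands the job in; it is judged then, once.
The state is a dict: "t": time; "q": joint angles; "qd": joint speeds; "tau": joint torques, N m; "tcp_pos": TCP position; "tool_rot": TCP orientation; "force": force on the tool from outside, world axes, zero at the start; "ft_torque": the same for the moment, N m; "finger_gap": opening from 0.0 (shut) to 1.0 (fully open); "gripper_force": force on a finger pad.
Only numpy, scipy, OpenCV 4.12 (cv2) and the standard library are available. Lean on these libraries where they do the work, as an engineer would, in place of code of your own. Each camera call takes 0.05 s, during which the arm holds its last target. There are 200 camera calls.

### The job

Start the test on the box with the yellow flap: press the flap's front edge down once and let go so that it pops open, press the green button underneath all the way in and let it go, then press the flap back down until it latches shut. Only touch and press with the fingertips; leave the box with the blue flap shut and alone, and do not push or pick up the loose things around.

Things in the scene. Friction and masses are not known exactly. Their poses are not given: they have to be found in the camera images.
- yellow_box: Grey test box with the yellow flap, fixed to the bench: 120 mm deep (x), 110 mm wide (y), deck 50 mm high. Origin: centre of its underside, but the box reaches from x = -62 mm to x = +58 mm. Own x points from the front (probe sockets, colour band) to the back (flap hinge), z up.
- yellow_flap (a joint): Yellow flap on a push-push latch; hinge along the box's y at its back edge, rad. 0 = latched shut (level), below 0 = pressed past level (stop -0.06), positive = front edge up (stop 1.1, held there by its spring). Shut: press to -0.045 or lower, let go upward: it springs open in about 1 s. Open: push down to its stop near -0.04, let go: it stays latched. Each full press toggles it.
- yellow_flap_press (a point): Press point on the flap's upper face, mid width, 48 mm from the hinge, 12 mm from the front edge (black ribs); moves with the flap. About 3 N and 3 mm of travel work the latch; a hard stop follows. Flap: 60 mm from hinge to front edge, 80 mm wide, 4 mm thick. Shut, the upper face is 54 mm above the bench.
- yellow_flap_hinge (a point): Hinge line of the yellow flap at mid width, fixed to the box, 52 mm above the bench; axes as the box's. Fully open, the front edge stands 27 mm in front of (-x) and 53 mm above this line.
- yellow_button_top (a point): Centre of the top of the green button under the yellow flap, 18 mm across, 46 mm in front of (-x of) the hinge line and 3 mm below the deck (47 mm above the bench), in a pocket 68 mm by 86 mm whose front wall is 17 mm in front of the button's centre.
- yellow_button (a joint): Green button under the yellow flap, m pressed in: 0 = out, 0.004 = fully in (about 4 N; spring return).
- blue_box: Second test box, the same but with a blue flap, fixed to the bench; must be left alone. Origin and axes as yellow_box.
- blue_flap (a joint): Blue flap, as the yellow one: 0 = latched shut.
- threadlock: Loose small red bottle with a white nozzle, standing, 25 mm across, 72 mm high; origin at the centre of its underside. Bystander.
- bit_block: Loose black block of screwdriver bits, 70 x 28 x 43 mm; origin at the centre of its underside. Bystander.
- label_roll: Loose white roll, 64 mm across, 30 mm high, lying flat; origin at the centre of its underside. Bystander.
- connector_1: Loose white connector, 34 x 12 x 12 mm; origin at the centre of its underside. Bystander.
- marker_cyan: Loose cyan pen lying on the bench, 138 mm long, 11 mm thick; origin under its middle. Bystander.

How it is judged:
By the outcome, as a careful person would: the job done as asked, in the order asked, and still so for the second after the job is handed in, with the robot touching nothing.
It also fails if it takes over 51 s, if anything falls off the work surface, if the arm or the gripper's body presses on something with over 40 N, if the wrist force passes 120 N, or if a joint passes its speed limit or range.

## Working session

There is one attempt and no reset: what is moved stays moved. The work goes in short steps, Python scripts to look and compute and a shell command to move; the robot and the scene stay as the last step left them, time stands still between calls to the robot, and variables do not carry over. Pictures are saved under pics/ and viewed, at most 10 in all, crops included, and the job is handed in when it is done.

```bash
mkdir -p pics; cat > h.py <<'E'
from station import *
import cv2, numpy as np
def ray(name_or_cal, uv):
    c=get_calibration(name_or_cal) if isinstance(name_or_cal,str) else name_or_cal
    K=np.array([[c['fx'],0,c['cx']],[0,c['fy'],c['cy']],[0,0,1.]])
    n=cv2.undistortPoints(np.array([[uv]],float),K,np.array(c['dist_coeffs'],float))[0,0]
    T=np.array(c['world_to_cam']);R=T[:3,:3];t=T[:3,3]
    return -R.T@t, R.T@np.array([n[0],n[1],1])
def onz(c,uv,z):
    o,d=ray(c,uv); return o+d*(z-o[2])/d[2]
def proj(name_or_cal,P):
    c=get_calibration(name_or_cal) if isinstance(name_or_cal,str) else name_or_cal
    K=np.array([[c['fx'],0,c['cx']],[0,c['fy'],c['cy']],[0,0,1.]])
    T=np.array(c['world_to_cam'])
    return cv2.projectPoints(np.array(P,float).reshape(-1,1,3),cv2.Rodrigues(T[:3,:3])[0],T[:3,3],K,np.array(c['dist_coeffs'],float))[0].reshape(-1,2)
E
python3 - <<'E'
from h import *
s=sense();print(s['t'],s['tcp_pos'],s['tool_rot'],s['force'],s['finger_gap'])
for n in('side','top'):
    im=snapshot(n);cv2.imwrite(f'pics/{n}0.png',im[:,:,::-1]);c=get_calibration(n);o,d=ray(n,(256,192));print(n,o,d)
E
```

```text
0.0 [0.20575696 0.58979781 0.40373268] [ 1.67121065e-01  9.85935783e-01 -1.02428637e-03 -3.62709778e-04] [-0.47297945 -0.26709955  0.12723582] 1.0002299564950252
side [ 0.59767179 -0.90028159  0.51576828] [-0.05325173  0.88892901 -0.4549807 ]
top [0.39354687 0.00726927 1.2268333 ] [ 0.1312955   0.0121486  -0.99133091]
```

View pics/top0.png

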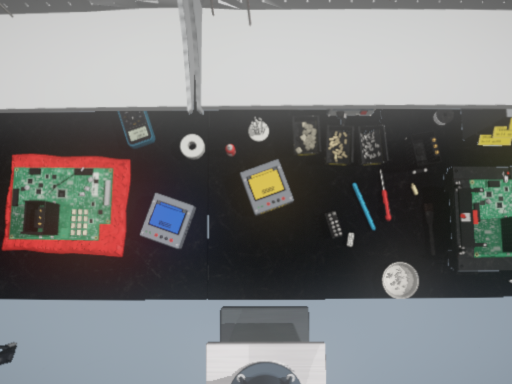

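View pics/side0.png

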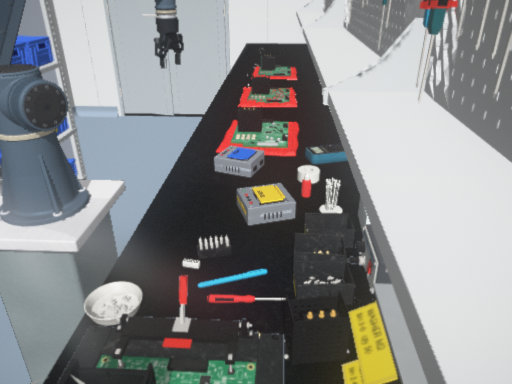

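The top view shows the yellow flap at about (266,185) with its colour band on the robot's side and hinge toward the wall. The blue box is at (168,220) and the red bottle at (231,150). The side view shows the yellow box at (266,203) and the blue one at (239,160).

```bash
cat >> h.py <<'E'
def ymask(im,box):
    h=cv2.cvtColor(im,cv2.COLOR_RGB2HSV);m=cv2.inRange(h,(20,120,90),(32,255,255))
    k=np.zeros_like(m);x0,y0,x1,y1=box;k[y0:y1,x0:x1]=m[y0:y1,x0:x1]
    return cv2.morphologyEx(k,cv2.MORPH_CLOSE,np.ones((7,7)))
def rect(c,m,z):
    """min-area rectangle of the mask, cast onto plane z"""
    ct=max(cv2.findContours(m,cv2.RETR_EXTERNAL,cv2.CHAIN_APPROX_NONE)[0],key=cv2.contourArea)
    w=np.array([onz(c,p[0],z)[:2] for p in ct],np.float32)*1000
    r=cv2.minAreaRect(w); return r,cv2.boxPoints(r)
E
python3 - <<'E'
from h import *
im=cv2.imread('pics/top0.png')[:,:,::-1].copy()
print(rect('top',ymask(im,(230,150,310,225)),.054))
im=cv2.imread('pics/side0.png')[:,:,::-1].copy()
print(rect('side',ymask(im,(225,175,310,230)),.054))
for n,p in(('blue',(168,218)),('bottle',(231,150))):print(n,onz('top',p,.05))
E
```

```text
(((572.3663940429688, -2.634380340576172), (64.59452056884766, 82.19937896728516), 19.710304260253906), array([[528.1     ,  25.164553],
       [555.8229  , -52.218758],
       [616.6328  , -30.433313],
       [588.9099  ,  46.949997]], dtype=float32))
(((574.1700439453125, -3.709686279296875), (65.59608459472656, 86.99400329589844), 19.393177032470703), array([[528.7898  ,  26.428843],
       [557.676   , -55.62932 ],
       [619.5503  , -33.848213],
       [590.66406 ,  48.209946]], dtype=float32))
blue [0.48193348 0.25415274 0.05      ]
bottle [0.66348607 0.0881068  0.05      ]
```

Both views agree: flap centre is near (573,−3) mm, size about 60×82, yaw about 19.6°. That puts the hinge near (601,7) and the press point near (556,−9). I'll move above it, turn +38.8° and shut the fingers.

```bash
python3 -m jog '{"linear":[[29,-50,0],[29,-50,0],[29,-50,0],[29,-50,0],[29,-50,0],[29,-50,0],[29,-50,0],[29,-50,0],[29,-50,0],[29,-50,0],[29,-50,0],[29,-50,0]],"turn":[0.65,0.65,0.65,0.65,0.65,0.65,0.65,0.65,0.65,0.65,0.65,0.65]}' 0 20
python3 -m jog '{"linear":[[0,0,-30],[0,0,-30],[0,0,0],[0,0,0]],"turn":[0,0,0,0]}'
python3 - <<'E'
from h import *
s=sense();c=get_calibration('wrist');im=snapshot('wrist');cv2.imwrite('pics/w1.png',im[:,:,::-1])
import json;json.dump({k:np.array(v).tolist() for k,v in c.items()},open('pics/w1.json','w'))
print(s['t'],s['tcp_pos'],s['tool_rot'],s['finger_gap'],s['force'])
print('cam',ray(c,(256,192)))
m=ymask(im,(0,0,512,384));print(rect(c,m,.054))
E
```

```text
t: 1.6
tcp_pos: [0.5545, -0.0117, 0.4044]
tool_rot: [-0.172, 0.985, 0.0, -0.0]
force: [0.6, -0.1, -0.1]
finger_gap: -0.0
gripper_force: 0.0
t: 2.1
tcp_pos: [0.5542, -0.0098, 0.3454]
tool_rot: [-0.172, 0.985, -0.0, 0.0]
force: [0.5, 0.2, 0.7]
finger_gap: 0.001
gripper_force: 0.0
2.1 [ 0.55424051 -0.00983482  0.34535085] [-1.71709566e-01  9.85147508e-01 -1.71382746e-04  4.28564503e-04] 0.0006624633964824166 [0.4814327 0.1714616 0.7441451]
cam (array([ 0.48379543, -0.03576532,  0.31489337]), array([ 0.27188307,  0.10417506, -0.95673233]))
(((574.0117797851562, -3.791290283203125), (63.95956802368164, 80.70223236083984), 19.716413497924805), array([[530.2938  ,  23.40534 ],
       [557.5199  , -52.565636],
       [617.72974 , -30.98792 ],
       [590.50366 ,  44.983055]], dtype=float32))
```

View pics/w1.png

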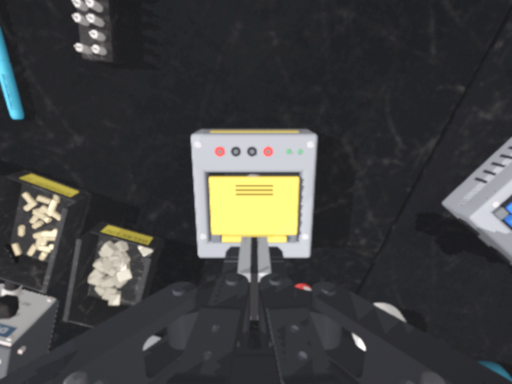

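The wrist view shows the flap upright in the picture, with its front edge (ribs) at row 176 and the hinge barrels at row 238. The fingertips at (254,240) and the gripper line up with it. Front-edge mid is (544,−14.6), so the press point is (555,−10.5), about 1 mm from the TCP. I'll go down.

```bash
python3 -m jog '{"linear":[[1,-1,-50],[0,0,-40],[0,0,-20],[0,0,-4],[0,0,0],[0,0,0]],"turn":[0,0,0,0,0,0]}'
python3 -m jog '{"linear":[[0,0,-1.5],[0,0,-1.5],[0,0,-1.5],[0,0,0]],"turn":[0,0,0,0]}'
```

```text
t: 2.9
tcp_pos: [0.5555, -0.0109, 0.2322]
tool_rot: [-0.172, 0.985, -0.001, 0.001]
force: [-0.3, 0.0, -0.6]
finger_gap: 0.002
gripper_force: 0.0
t: 3.4
tcp_pos: [0.555, -0.011, 0.2265]
tool_rot: [-0.172, 0.985, -0.0, 0.0]
force: [-0.9, -0.1, 4.0]
finger_gap: -0.003
gripper_force: 1.7
```

```bash
python3 -m jog '{"linear":[[0,0,-1],[0,0,-0.5],[0,0,0]],"turn":[0,0,0]}'; python3 -m jog '{"linear":[[0,0,-1],[0,0,-0.5],[0,0,0]],"turn":[0,0,0]}'
```

```text
t: 3.78
tcp_pos: [0.555, -0.0109, 0.2249]
tool_rot: [-0.172, 0.985, -0.0, 0.0]
force: [-0.1, -0.3, 4.7]
finger_gap: 0.003
gripper_force: 2.4
t: 4.15
tcp_pos: [0.555, -0.0109, 0.2246]
tool_rot: [-0.172, 0.985, -0.0, 0.0]
force: [-2.3, 0.1, 14.3]
finger_gap: -0.0
gripper_force: 7.0
```

That's the hard stop at 14 N. Now I'll release straight up and look.

```bash
python3 -m jog '{"linear":[[0,0,55],[0,0,55],[0,0,10],[0,0,0],[0,0,0],[0,0,0],[0,0,0],[0,0,0],[0,0,0],[0,0,0]],"turn":[0,0,0,0,0,0,0,0,0,0]}'
python3 - <<'E'
from h import *
c=get_calibration('wrist');im=snapshot('wrist');cv2.imwrite('pics/w2.png',im[:,:,::-1])
h=cv2.cvtColor(im,cv2.COLOR_RGB2HSV);m=cv2.inRange(h,(45,120,60),(85,255,255));m[:,:190]=0;m[:,325:]=0;m[:155]=0;m[265:]=0
m=cv2.morphologyEx(m,cv2.MORPH_OPEN,np.ones((3,3)))
print(rect(c,m,.047) if m.any() else 'no green')
s=sense();print(s['tcp_pos'])
E
```

```text
t: 5.4
tcp_pos: [0.5549, -0.011, 0.3432]
tool_rot: [-0.172, 0.985, -0.0, 0.0]
force: [-0.7, 0.3, 0.2]
finger_gap: -0.003
gripper_force: 0.0
no green
[ 0.55491391 -0.01091761  0.34328049]
```

View pics/w2.png

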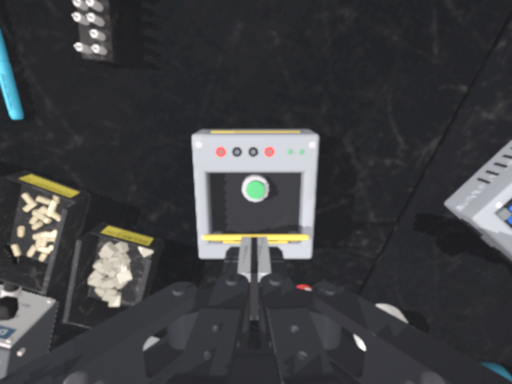

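The flap is open: its edge is at row 238 and the green button shows at (256,188). I'll locate the button.

```bash
python3 - <<'E'
from h import *
c=get_calibration('wrist')
im=cv2.imread('pics/w2.png')[:,:,::-1].copy()
h=cv2.cvtColor(im,cv2.COLOR_RGB2HSV);m=cv2.inRange(h,(45,60,90),(85,255,255));m[:,:220]=0;m[:,290:]=0;m[:170]=0;m[215:]=0
print(rect(c,m,.047)); s=sense();print(s['tcp_pos'])
# flap top edge mid & expected edge at z=.105
e=[onz(c,p,.105)*1000 for p in((202,237),(310,236))];print(e)
E
```

```text
(((557.9276123046875, -9.492314338684082), (16.14208221435547, 16.422931671142578), 19.70760726928711), array([[547.5603    ,  -4.483547  ],
       [553.0984    , -19.944519  ],
       [568.2949    , -14.501081  ],
       [562.75684   ,   0.95989037]], dtype=float32))
[ 0.55491391 -0.01091761  0.34328049]
[array([590.0624927 , -40.27221275, 105.        ]), array([562.06647114,  35.42852357, 105.        ])]
```

The button is at (558,−9.5), so I'll aim at (556.5,−10), which clears the pocket wall by about 4 mm and the flap by about 10 mm. Descending.

```bash
python3 -m jog '{"linear":[[1.5,1,-50],[0,0,-40],[0,0,-20],[0,0,-9],[0,0,0],[0,0,0]],"turn":[0,0,0,0,0,0]}'
python3 -m jog '{"linear":[[0,0,-1.5],[0,0,-1.5],[0,0,-1.5],[0,0,-1],[0,0,0]],"turn":[0,0,0,0,0]}'
```

```text
t: 6.2
tcp_pos: [0.5569, -0.01, 0.2252]
tool_rot: [-0.172, 0.985, -0.0, 0.001]
force: [0.5, 0.0, -0.2]
finger_gap: -0.002
gripper_force: 0.0
t: 6.82
tcp_pos: [0.5565, -0.0099, 0.2189]
tool_rot: [-0.172, 0.985, -0.0, 0.0]
force: [-0.8, 0.5, 2.7]
finger_gap: 0.003
gripper_force: 1.2
```

```bash
python3 -m jog '{"linear":[[0,0,-1],[0,0,-1],[0,0,0]],"turn":[0,0,0]}'; python3 -m jog '{"linear":[[0,0,-1],[0,0,-0.5],[0,0,0]],"turn":[0,0,0]}'
```

```text
t: 7.2
tcp_pos: [0.5565, -0.01, 0.2168]
tool_rot: [-0.172, 0.985, -0.0, 0.0]
force: [-0.7, -0.2, 2.8]
finger_gap: 0.0
gripper_force: 1.9
t: 7.58
tcp_pos: [0.5565, -0.0099, 0.2163]
tool_rot: [-0.172, 0.985, -0.0, 0.0]
force: [-1.3, -0.4, 11.2]
finger_gap: 0.0
gripper_force: 5.6
```

```bash
python3 -m jog '{"linear":[[0,0,-1],[0,0,0],[0,0,0]],"turn":[0,0,0]}'; python3 -m jog '{"linear":[[0,0,40],[0,0,45],[0,0,15],[11,4,0],[12,4,0],[0,0,0],[0,0,0]],"turn":[0,0,0,0,0,0,0]}'
```

```text
t: 7.95
tcp_pos: [0.5564, -0.0099, 0.2162]
tool_rot: [-0.172, 0.985, -0.0, 0.001]
force: [-3.4, -0.1, 17.8]
finger_gap: 0.003
gripper_force: 8.7
t: 8.82
tcp_pos: [0.5792, -0.0017, 0.3128]
tool_rot: [-0.172, 0.985, 0.0, -0.001]
force: [-0.1, 0.8, -0.0]
finger_gap: -0.002
gripper_force: 0.0
```

Button in fully at the stop, then released. Now I'll close the flap, following its front-edge arc.

```bash
python3 -m jog '{"linear":[[0,0,-25],[0,0,-5],[-4,-1,-6],[-6.5,-2.5,-6],[-3,-1,-5],[-3,-1,-4],[-2.5,-1,-6],[-2,-0.5,-5],[-1.5,-0.5,-6],[-1,-0.5,-5],[-0.5,-0.3,-8],[0,0,0]],"turn":[0,0,0,0,0,0,0,0,0,0,0,0]}'; python3 -m jog '{"linear":[[0,0,-2],[0,0,-2],[0,0,-1],[0,0,0]],"turn":[0,0,0,0]}'
```

```text
t: 10.32
tcp_pos: [0.5555, -0.0103, 0.2327]
tool_rot: [-0.172, 0.985, -0.0, -0.0]
force: [-1.0, -1.2, 2.9]
finger_gap: -0.001
gripper_force: 1.2
t: 10.82
tcp_pos: [0.5554, -0.0103, 0.2281]
tool_rot: [-0.172, 0.985, -0.0, -0.0]
force: [-1.9, -1.5, 2.5]
finger_gap: -0.001
gripper_force: 1.3
```

```bash
python3 -m jog '{"linear":[[0,0,-1],[0,0,-1],[0,0,0]],"turn":[0,0,0]}'; python3 -m jog '{"linear":[[0,0,-1],[0,0,-0.5],[0,0,0]],"turn":[0,0,0]}'
```

```text
t: 11.2
tcp_pos: [0.5554, -0.0103, 0.2262]
tool_rot: [-0.172, 0.985, -0.0, 0.0]
force: [-2.1, -1.5, 2.4]
finger_gap: 0.003
gripper_force: 1.8
t: 11.58
tcp_pos: [0.5554, -0.0102, 0.2255]
tool_rot: [-0.172, 0.985, -0.0, 0.0]
force: [-3.8, -1.4, 9.1]
finger_gap: -0.001
gripper_force: 4.7
```

```bash
python3 -m jog '{"linear":[[0,0,-1],[0,0,0],[0,0,0]],"turn":[0,0,0]}'; python3 -m jog '{"linear":[[0,0,20],[0,0,50],[0,0,48],[0,0,0],[0,0,0],[0,0,0],[0,0,0],[0,0,0],[0,0,0],[0,0,0]],"turn":[0,0,0,0,0,0,0,0,0,0]}'
python3 - <<'E'
from h import *
c=get_calibration('wrist');im=snapshot('wrist');cv2.imwrite('pics/w3.png',im[:,:,::-1])
print(rect(c,ymask(im,(190,160,325,265)),.054))
E
```

```text
t: 11.95
tcp_pos: [0.5553, -0.0102, 0.2253]
tool_rot: [-0.172, 0.985, -0.0, 0.0]
force: [-4.9, -1.2, 14.8]
finger_gap: 0.004
gripper_force: 7.7
t: 13.2
tcp_pos: [0.5554, -0.0102, 0.3416]
tool_rot: [-0.172, 0.985, 0.0, -0.0]
force: [-0.0, -0.0, 1.2]
finger_gap: 0.004
gripper_force: 0.0
(((570.0669555664062, -5.2324066162109375), (55.91219711303711, 80.73384094238281), 19.706993103027344), array([[530.13617 ,  23.343117],
       [557.3604  , -52.662094],
       [609.99774 , -33.80793 ],
       [582.7735  ,  42.19728 ]], dtype=float32))
```

View pics/w3.png

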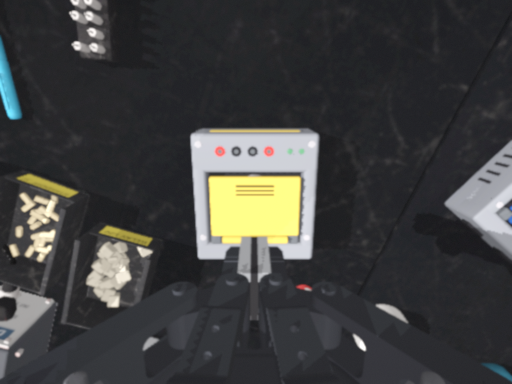

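The flap is shut again: its front edge is back at row 176, with the corners within 0.3 mm of where they started. Everything around it is unmoved and the tool is clear.

```bash
python3 -c "
from station import *
print(sign_off())"
```

```text
the job is handed in; nothing more can be done
None
```

The job is handed in at about 13 s on the robot's clock: the yellow flap popped open, the green button was pressed fully in and released, and the flap was pressed shut and seen closed, with the blue box and loose things left alone.

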